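# Put the bicycle parts back into their own sample trays

## Task

The loose rear hub, pedal and handlebar stem each lie in a wrong tray. Move each into the tray whose ledge carries the matching fixed sample, in the middle of the tray, resting flat on its floor and the same way up as now (the hub standing on end); the black rubber mat is the spare place, so set one part down on the middle of it and let go of it there on the way. Do not disturb the oil bottle, the wrench or the grease jar.

Things in the scene. Friction and masses are not known exactly. Their poses are not given: they have to be found in the camera images.
- hub_mid (a point): Loose metal rear hub, 66 mm high, standing on end, axis z, 250 g. From below: cap 48 mm dia (0-6 mm), flange 58 mm dia (6-10), barrel 36 mm dia (10-36), flange 58 mm dia (36-40), freehub body 34 mm dia (40-66, grip here). Point: on the axis, 33 mm above the underside. Starts in a wrong tray.
- pedal_mid (a point): Loose black platform pedal lying flat, 24 mm high, 56 mm wide in its x (flat upright sides, grip here), 106 mm long in its y: platform y -53 to +31 mm, steel axle stub (14 mm dia) +31 to +53. 200 g. Point: middle of overall length and width, 12 mm above the underside; z up. Starts in a wrong tray.
- stem_mid (a point): Loose dark steel handlebar stem lying flat, 112 mm long in its x, 40 mm high. Upright clamp (36 mm dia) at x -38 mm, level clamp (36 mm dia, 44 wide in y) at x +38; between them (x -20 to +20) a bar 28 mm wide in y, 7 to 33 mm above the underside: grip here. 180 g. Point: middle of the bar, 20 mm above the underside; z up. Starts in a wrong tray.
- tray_hub: The hub's tray. Fixed steel tray, white floor 3 mm thick, 140 mm square inside, 146 outside, lip 10 mm above the bench. A wooden ledge 70 mm deep on its robot side (-x) carries, 108 mm from the tray centre, a fixed sample of what belongs in the tray: a rear hub standing on end, 66 mm high. Origin: centre of the tray square, at bench level; z up, -x to the ledge.
- tray_pedal: The pedal's tray. Fixed steel tray, white floor 3 mm thick, 140 mm square inside, 146 outside, lip 10 mm above the bench. A wooden ledge 70 mm deep on its robot side (-x) carries, 108 mm from the tray centre, a fixed sample of what belongs in the tray: a black platform pedal lying crosswise, 24 mm high. Origin: centre of the tray square, at bench level; z up, -x to the ledge.
- tray_stem: The stem's tray. Fixed steel tray, white floor 3 mm thick, 140 mm square inside, 146 outside, lip 10 mm above the bench. A wooden ledge 70 mm deep on its robot side (-x) carries, 108 mm from the tray centre, a fixed sample of what belongs in the tray: a handlebar stem lying crosswise, 40 mm high. Origin: centre of the tray square, at bench level; z up, -x to the ledge.
- mat: Flat black rubber mat, 140 x 140 mm, 4 mm thick, fixed to the bench, empty at the start: the spare place. Origin: centre of its underside, at bench level.
- oil: Bystander: white plastic oil bottle with a red cap, 40 mm diameter, 120 mm high, standing. Origin: centre of its underside.
- wrench: Bystander: steel wrench about 160 mm long lying flat on the bench. Origin: centre of its underside.
- grease: Bystander: grey jar with a black lid, 64 mm diameter, 55 mm high, standing. Origin: centre of its underside.
Things that resemble listed ones, but are neither listed nor needed, are in the scene too. What is shaped like the part that bears hub_mid but yellow is not meant.

How it is judged (in metres and radians):
On the way:
1. one of the three parts rests, let go, on the rubber mat (((horizontal distance between hub_mid and mat below 0.04 m and angle between hub_mid's own z axis and vertical below 0.12 rad and height (world z) of hub_mid between 0.033 and 0.041 m and linear speed of hub below 0.02 m/s and contact force between hub and the fingers below 0.1 N) or (horizontal distance between pedal_mid and mat below 0.04 m and angle between pedal_mid's own z axis and vertical below 0.12 rad and height (world z) of pedal_mid between 0.012 and 0.02 m and linear speed of pedal below 0.02 m/s and contact force between pedal and the fingers below 0.1 N) or (horizontal distance between stem_mid and mat below 0.04 m and angle between stem_mid's own z axis and vertical below 0.12 rad and height (world z) of stem_mid between 0.02 and 0.028 m and linear speed of stem below 0.02 m/s and contact force between stem and the fingers below 0.1 N))), for 0.2 s.
At the end, for the whole second after the job is handed in: Hub, pedal and stem each rest, released and still, in the tray with their own sample: centre within 15 mm of the tray's centre horizontally, on the tray's floor (height within 4 mm) and within 0.12 rad of their upright attitude (horizontal distance between hub_mid and tray_hub below 0.015 m and angle between each of hub_mid, pedal_mid, stem_mid's own z axis and vertical below 0.12 rad and height (world z) of hub_mid between 0.032 and 0.04 m and linear speed of each of hub, pedal, stem below 0.02 m/s and horizontal distance between pedal_mid and tray_pedal below 0.015 m and height (world z) of pedal_mid between 0.011 and 0.019 m and horizontal distance between stem_mid and tray_stem below 0.015 m and height (world z) of stem_mid between 0.019 and 0.027 m); the robot touches nothing.
It fails at once if the oil bottle is moved by more than 20 mm or tipped (distance of oil from where it was at the start of the episode above 0.02 m or angle between oil's own z axis and vertical above 0.3 rad).
It fails at once if the wrench is moved by more than 20 mm or tipped (distance of wrench from where it was at the start of the episode above 0.02 m or angle between wrench's own z axis and vertical above 0.3 rad).
It fails at once if the grease jar is moved by more than 20 mm or tipped (distance of grease from where it was at the start of the episode above 0.02 m or angle between grease's own z axis and vertical above 0.3 rad).
It also fails if it takes over 128 s, if anything falls off the work surface, if the arm or the gripper's body presses on something with over 40 N, if the wrist force passes 120 N, or if a joint passes its speed limit or range.

## Robot

A 7-joint arm with a two-finger parallel gripper is mounted at the origin on the work surface. World frame = base frame: x ahead of the robot, y to its left, z up, the work surface at z = 0. Lengths are in m, angles in degrees, forces in N, time in s.
With the tool pointing down it reaches from about 0.425 to 0.975 m from the base axis. Payload 16.7 kg.
Tool frame: the origin (TCP) lies between the finger pads; the fingertips stand 14 mm ahead of it and the grasp point (between the pads) lies 5 mm behind it (bot.tips_ahead is the z of the fingertips in the tool frame, in m); z points along the fingers, y is the line along which they close (so a half turn about z gives the same grasp; the last joint's range is limited). The gripper opens to 85 mm and grips with 20 to 120 N. Pads are 22 mm wide; open, the fingers measure 114 mm over their backs; the gripper's body (76 mm by 85 mm) begins 54 mm behind the grasp point. The pads swing forward as they close: fully open they stand 13 mm farther back than shut.
Start: joints at [59.215, 24.414, 4.234, 92.017, -1.954, 63.644, -3.845], TCP at [0.255, -0.625, 0.245] pointing down, gripper open.
Joint ranges: [-163.25, 163.25], [-28.42, 122.38], [-70.27, 78.77], [12.13, 141.07], [-58.53, 238.53], [9.26, 117.41], [-156.51, 156.51]. Speed limits (degrees/s): [108.29, 108.29, 136.94, 136.94, 172.46, 172.46, 172.46].

## Interface

Orientations are given as a 3x3 rotation matrix whose columns are the frame's x, y, z axes.
In Python, from workcell import bot gives the robot as it stands.
- The arm moves only by the tool arm_command, never from a script. Its argument "steps" is a list of rows, each an object of numbers: "tx", "ty", "tz": the shift along the world's x, y, z in m; "yaw": the turn about the world's z in degrees; "gripper": the gripper's target within -1 to 1 (fully open at 1, half-way at 0, shut at -1). A call has 1 to 20 rows; each row shifts and turns the commanded pose from where the row before left it; what a row does not reach is not made up. A row lasts 1/10 s, in which the tool goes at most 50 mm and 8.59 degrees, less where a joint would pass 70% of its speed; a pose out of reach is approached as far as the arm can. A call is refused whole if a number of a shift passes 0.05 or a number of a turn 8.59, either way. A call with a gripper value outside its range is refused whole. The fingers move at their own pace and stop on an object; "squeeze" is the grip in N (left out, the last holds). Time passes only in rows, so rows that do not move let the fingers close. It gives the time, the measured TCP pose, the force, the opening and the grip force at its end, in the units of the state.
- bot.state(): the state, without advancing time (a new reading comes with each control period).
- bot.camera(name): name is "side" or "top" or "wrist"; returns the picture (480x640x3 uint8, blue, green, red); there is no depth.
- bot.get_calibration(name): a dict with "fx", "fy", "cx", "cy" (pixels), "pose" (4x4, takes a point from camera to world coordinates); the wrist camera has in their place "hand_eye" (4x4, takes a point from camera to tool coordinates, whose origin is the TCP and whose axes are the flange's). Camera axes: x right, y down, z forward; pixel columns grow to the right and rows downward; lengths in m; the calibration is good to about 2 mm. A picture is of the moment at which its call begins: read the wrist's pose just before it. get_calibration takes no time and is no camera call.
- bot.close_job(): hands the job in; it is judged then, once.
The state is a dict: "time": time; "joint_positions": joint angles; "qd": joint speeds; "joint_torque": joint torques, N m; "position": TCP position; "ee_rot": TCP orientation; "contact_force": force on the tool from outside, world axes, zero at the start; "ft_torque": the same for the moment, N m; "gripper_width": opening from 0.0 (shut) to 1.0 (fully open); "grip_force": force on a finger pad.
Only numpy, scipy, OpenCV 4.12 (cv2) and the standard library are available. Lean on these libraries where they do the work, as an engineer would, in place of code of your own. Each camera call takes 0.05 s, during which the arm holds its last target. There are 200 camera calls.

## Working session

There is one attempt and no reset: what is moved stays moved. The work goes in short steps, Python scripts to look and compute and a tool call to move; the robot and the scene stay as the last step left them, time stands still between calls to the robot, and variables do not carry over. Pictures are saved under pics/ and viewed, at most 14 in all, crops included, and the job is handed in when it is done.

Besides the shell and the picture viewer there is one more tool, called after "Request:" by a JSON object that holds its "fn" and its "kwargs". arm_command: Moves the arm, as the interface text tells. Its arguments: {"type":"object","properties":{"steps":{"type":"array","items":{"type":"object","properties":{"tx":{"type":"number"},"ty":{"type":"number"},"tz":{"type":"number"},"yaw":{"type":"number"},"gripper":{"type":"number"}}}},"squeeze":{"type":"number"}},"required":["steps"]}

```bash
mkdir -p pics; ls
python3 - <<'E'
from workcell import bot
import cv2,json
for n in("top","side"):
    cv2.imwrite(f"pics/{n}0.png",bot.camera(n)); c=bot.get_calibration(n); print(n,c)
print(bot.get_calibration("wrist")); s=bot.state(); print(s)
E
```

```text
pics
top {'fx': 455.6614921554504, 'fy': 455.6614921554504, 'cx': 325.04744909987164, 'cy': 235.32758228085353, 'pose': array([[-0.00475388, -0.99110026,  0.13303264,  0.46592199],
       [-0.99988573,  0.00662025,  0.01359063, -0.06523691],
       [-0.01435039, -0.13295283, -0.99101847,  1.07612459],
       [ 0.        ,  0.        ,  0.        ,  1.        ]])}
side {'fx': 515.9182210338263, 'fy': 515.9182210338263, 'cx': 315.85834032767906, 'cy': 242.30104648260567, 'pose': array([[-0.87120749, -0.39202004,  0.29549583,  0.15643451],
       [-0.49077668,  0.68122082, -0.54320938,  0.71036247],
       [ 0.01165105, -0.61827055, -0.78587898,  1.18554607],
       [ 0.        ,  0.        ,  0.        ,  1.        ]])}
{'fx': 419.25470328803374, 'fy': 419.25470328803374, 'cx': 323.90867294460793, 'cy': 235.63878364830387, 'hand_eye': array([[-5.78445665e-04, -9.46257843e-01, -3.23412678e-01,
         8.30756753e-02],
       [ 9.99999611e-01, -3.32033485e-04, -8.17086556e-04,
         2.27961234e-04],
       [ 6.65790724e-04, -3.23413025e-01,  9.46257667e-01,
        -1.29047086e-01],

[... 224 characters left out ...]
), 'qd': array([-0.04451296, -0.18245147, -0.00697796, -0.03752289,  0.11726356,
        0.00593714, -0.00588999]), 'joint_torque': array([ 7.18653726e-03, -9.51535034e+01,  3.77062798e+00, -4.64396882e+01,
        1.95698073e-02,  6.58933757e-03, -1.84545661e-05]), 'position': array([ 0.25512207, -0.62457316,  0.24470931]), 'ee_rot': array([[ 9.25742967e-01,  3.78153046e-01, -4.82692738e-04],
       [ 3.78153348e-01, -9.25742436e-01,  9.93892455e-04],
       [-7.10056913e-05, -1.10262082e-03, -9.99999390e-01]]), 'contact_force': array([-0.1094454 , -0.28607178,  0.41767466]), 'ft_torque': array([ 0.03721183, -0.0208848 , -0.01996924]), 'grip_force': 0.0, 'gripper_width': 1.0002514544460934}
```

View pics/top0.png

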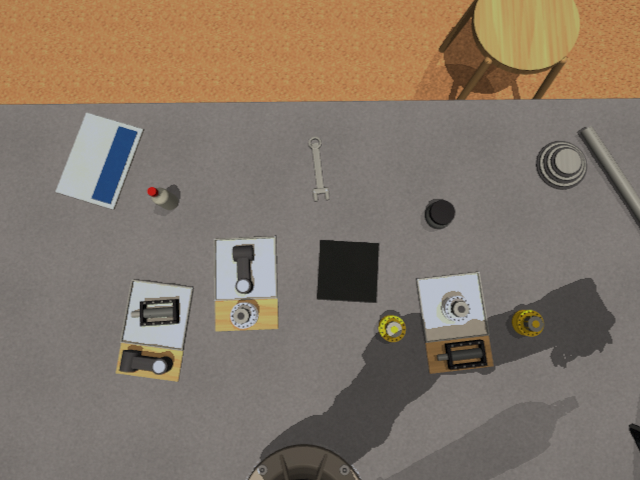

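View pics/side0.png

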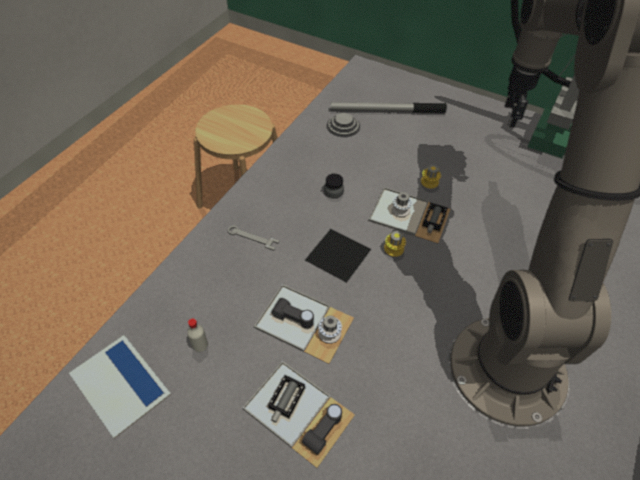

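The trays from left to right in the top view:
- (158,313) holds the pedal and carries the stem sample, so it is tray_stem.
- (245,267) holds the stem and carries the hub sample, so it is tray_hub.
- (452,305) holds the hub and carries the pedal sample, so it is tray_pedal.

There are three loose hub-like things: grey at (456,307), and yellow at (392,328) and (528,322). The grey one in the tray is meant, because yellow is excluded. I'll confirm that in a crop.

```bash
cat > h.py <<'E'
import numpy as np,cv2
from workcell import bot
def cast(c,px,z,pose=None):
    px=np.atleast_2d(np.asarray(px,float)); P=c["pose"] if pose is None else pose
    d=np.c_[(px[:,0]-c["cx"])/c["fx"],(px[:,1]-c["cy"])/c["fy"],np.ones(len(px))]@P[:3,:3].T
    o=P[:3,3]; return o+d*((z-o[2])/d[:,2])[:,None]
def proj(c,p,pose=None):
    P=c["pose"] if pose is None else pose
    q=(np.atleast_2d(p)-P[:3,3])@P[:3,:3]; return np.c_[q[:,0]/q[:,2]*c["fx"]+c["cx"],q[:,1]/q[:,2]*c["fy"]+c["cy"]]
def wrist():
    s=bot.state(); T=np.eye(4); T[:3,:3]=s["ee_rot"]; T[:3,3]=s["position"]
    im=bot.camera("wrist"); c=bot.get_calibration("wrist"); return im,c,T@c["hand_eye"],s
E
python3 - <<'E'
from h import *
im=cv2.imread("pics/top0.png"); c=bot.get_calibration("top")
hsv=cv2.cvtColor(im,cv2.COLOR_BGR2HSV)
w=((hsv[...,2]>165)&(hsv[...,1]<45)).astype(np.uint8)
def rect(m,z,name):
    cs,_=cv2.findContours(m,cv2.RETR_EXTERNAL,cv2.CHAIN_APPROX_NONE)
    for k in cs:
        if cv2.contourArea(k)<1200: continue
        P=cast(c,k[:,0]+0.0,z)[:,:2]
        r=cv2.minAreaRect((P*1000).astype(np.float32)); print(name,k[:,0].mean(0).round(),np.round(r[0],1),np.round(r[1],1),round(r[2],1))
rect(w,0.003,"white")
b=cv2.inRange(hsv,(0,0,0),(180,255,40)); rect(b,0.004,"black")
crop=cv2.resize(im[220:390,370:560],None,fx=2,fy=2,interpolation=cv2.INTER_CUBIC)
crop2=cv2.resize(im[220:390,110:300],None,fx=2,fy=2,interpolation=cv2.INTER_CUBIC)
cv2.imwrite("pics/crop0.png",np.hstack([crop2,crop]))
E
```

```text
white [157. 314.] [427.5 342.3] [137.3 138.3] 82.5
white [450. 300.] [ 456.1 -341.4] [114.8 138.5] 6.4
white [246. 268.] [533.5 136.8] [138.3 137.2] 1.8
white [ 99. 160.] [800.2 502.5] [149.  209.7] 72.8
black [348. 271.] [ 526.6 -103.1] [137.4 138. ] 86.5
```

View pics/crop0.png

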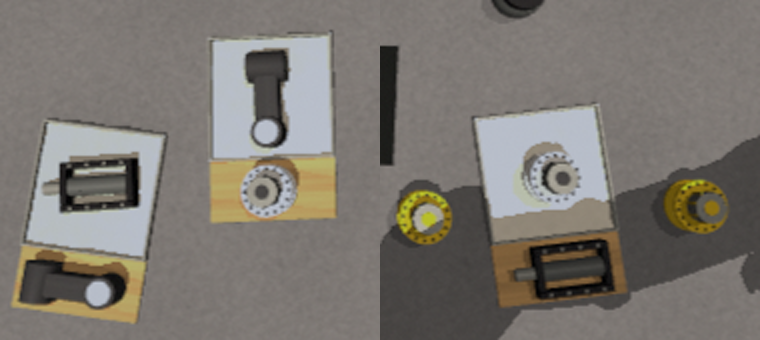

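Run:
```python
from h import *
c=bot.get_calibration("top")
print("hub",cast(c,[461.5,309],.069).round(4),"yellow",cast(c,[[392,328],[528,322]],.04).round(3))
print("pedal plat",cast(c,[160,312.5],.025).round(4),"stub end",cast(c,[110+45/2,220+188/2],.015).round(4))
print("stem clamp upright top",cast(c,[110+267/2,220+130/2],.043).round(4),"bar",cast(c,[110+267/2,220+95/2],.036).round(4),"level",cast(c,[110+266/2,220+66/2],.043).round(4))
print("oil,jar,wrench",cast(c,[[165,203],[440,214],[319,195]],.03).round(3), bot.tips_ahead)
```

```text
hub [[ 0.4376 -0.3473  0.069 ]] yellow [[ 0.396 -0.199  0.04 ]
 [ 0.408 -0.501  0.04 ]]
pedal plat [[0.4314 0.3276 0.025 ]] stub end [[0.4279 0.3951 0.015 ]]
stem clamp upright top [[0.4925 0.1338 0.043 ]] bar [[0.5325 0.1359 0.036 ]] level [[0.5652 0.1364 0.043 ]]
oil,jar,wrench [[ 0.686  0.325  0.03 ]
 [ 0.655 -0.318  0.03 ]
 [ 0.702 -0.037  0.03 ]] 0.014
```

Request:
{"fn": "arm_command", "kwargs": {"steps": [{"tx": 0.023, "ty": 0.035, "tz": -0.008}, {"tx": 0.023, "ty": 0.035, "tz": -0.008}, {"tx": 0.023, "ty": 0.035, "tz": -0.008}, {"tx": 0.023, "ty": 0.035, "tz": -0.008}, {"tx": 0.023, "ty": 0.035, "tz": -0.008}, {"tx": 0.023, "ty": 0.035, "tz": -0.008}, {"tx": 0.023, "ty": 0.035, "tz": -0.008}, {"tx": 0.022, "ty": 0.033, "tz": -0.008}, {}, {}]}}

```text
invalid input
```

Run:
```python
from h import *
im,c,P,s=wrist(); cv2.imwrite("pics/w1.png",im); print(s["position"],s["time"])
np.save("P1.npy",P)
print(proj(c,[[.4376,-.3473,.069],[.4444,-.3427,.003]],P))
```

```text
[ 0.25512207 -0.62457316  0.24470931] 0.1
[[ -22.57070439 -279.6418851 ]
 [  47.41716839 -214.44488734]]
```

View pics/w1.png

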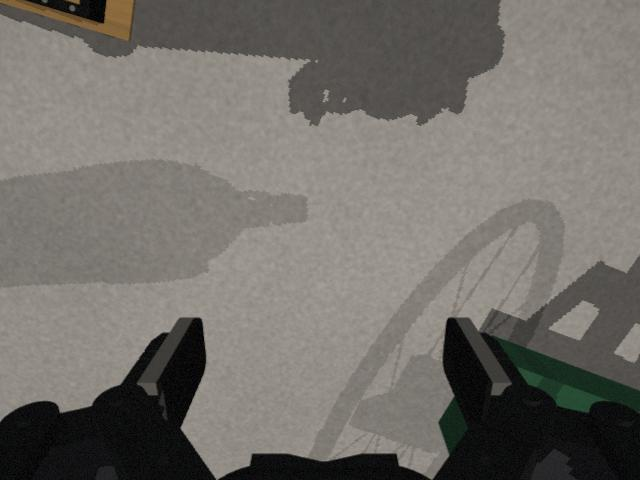

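The move was refused, probably because of the empty rows. The wrist view shows only bare bench, with a corner of the pedal sample's ledge at (60,20). I'll resend with explicit zeros.

Request:
{"fn": "arm_command", "kwargs": {"steps": [{"tx": 0.023, "ty": 0.035, "tz": -0.008}, {"tx": 0.023, "ty": 0.035, "tz": -0.008}, {"tx": 0.023, "ty": 0.035, "tz": -0.008}, {"tx": 0.023, "ty": 0.035, "tz": -0.008}, {"tx": 0.023, "ty": 0.035, "tz": -0.008}, {"tx": 0.023, "ty": 0.035, "tz": -0.008}, {"tx": 0.023, "ty": 0.035, "tz": -0.008}, {"tx": 0.022, "ty": 0.033, "tz": -0.008}, {"tz": 0}, {"tz": 0}]}}

```text
invalid input
```

Request:
{"fn": "arm_command", "kwargs": {"squeeze": 40, "steps": [{"tx": 0.023, "ty": 0.035, "tz": -0.008, "yaw": 0, "gripper": 1}, {"tx": 0.023, "ty": 0.035, "tz": -0.008, "yaw": 0, "gripper": 1}, {"tx": 0.023, "ty": 0.035, "tz": -0.008, "yaw": 0, "gripper": 1}, {"tx": 0.023, "ty": 0.035, "tz": -0.008, "yaw": 0, "gripper": 1}, {"tx": 0.023, "ty": 0.035, "tz": -0.008, "yaw": 0, "gripper": 1}, {"tx": 0.023, "ty": 0.035, "tz": -0.008, "yaw": 0, "gripper": 1}, {"tx": 0.023, "ty": 0.035, "tz": -0.008, "yaw": 0, "gripper": 1}, {"tx": 0.022, "ty": 0.033, "tz": -0.008, "yaw": 0, "gripper": 1}, {"tx": 0, "ty": 0, "tz": 0, "yaw": 0, "gripper": 1}, {"tx": 0, "ty": 0, "tz": 0, "yaw": 0, "gripper": 1}]}}

```text
time: 1.15
position: [0.4386, -0.3461, 0.1811]
ee_rot: [[0.925, 0.38, -0.0], [0.38, -0.925, 0.0], [-0.0, -0.001, -1.0]]
contact_force: [-0.1, -0.8, 0.5]
gripper_width: 0.999
grip_force: 0.0
```

Run:
```python
from h import *
im,c,P,s=wrist(); cv2.imwrite("pics/w1.png",im); print(s["position"],s["time"])
np.save("P1.npy",P)
print(proj(c,[[.4376,-.3473,.069],[.4444,-.3427,.003]],P))
```

```text
[ 0.4385593  -0.3461051   0.18107475] 1.15
[[325.18717557 238.69943075]
 [322.82008075 199.59763267]]
```

View pics/w1.png

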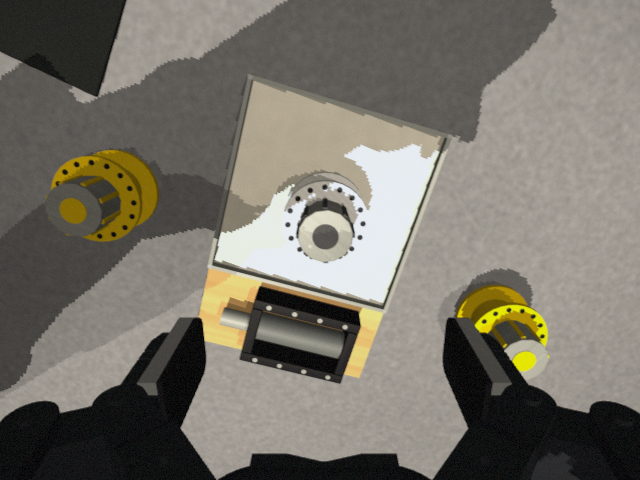

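Grey hub with top circle at (325,237), against a predicted (325,239), so the aim is right. The yellow decoys lie well to both sides at (85,205) and (505,330). Now descend and grip.

Request:
{"fn": "arm_command", "kwargs": {"squeeze": 40, "steps": [{"tx": -0.001, "ty": -0.001, "tz": -0.04, "yaw": 0, "gripper": 0.6}, {"tx": 0, "ty": 0, "tz": -0.04, "yaw": 0, "gripper": 0.6}, {"tx": 0, "ty": 0, "tz": -0.03, "yaw": 0, "gripper": 0.6}, {"tx": 0, "ty": 0, "tz": -0.01, "yaw": 0, "gripper": 0.6}, {"tx": 0, "ty": 0, "tz": 0, "yaw": 0, "gripper": 0.6}, {"tx": 0, "ty": 0, "tz": 0, "yaw": 0, "gripper": -1}, {"tx": 0, "ty": 0, "tz": 0, "yaw": 0, "gripper": -1}, {"tx": 0, "ty": 0, "tz": 0, "yaw": 0, "gripper": -1}, {"tx": 0, "ty": 0, "tz": 0, "yaw": 0, "gripper": -1}, {"tx": 0, "ty": 0, "tz": 0, "yaw": 0, "gripper": -1}, {"tx": 0, "ty": 0, "tz": 0, "yaw": 0, "gripper": -1}, {"tx": 0, "ty": 0, "tz": 0, "yaw": 0, "gripper": -1}]}}

```text
time: 2.4
position: [0.4379, -0.3483, 0.0629]
ee_rot: [[0.926, 0.378, 0.002], [0.378, -0.926, -0.001], [0.001, 0.002, -1.0]]
contact_force: [-1.2, 1.9, 9.1]
gripper_width: 0.385
grip_force: 38.8
```

Run:
```python
from h import *
c=bot.get_calibration("wrist"); P=np.load("P1.npy")
k=cast(c,[[248,75],[449,138],[384,311],[209,268]],.010,P); print(k.round(4),k.mean(0).round(4)); print(bot.tips_ahead)
```

```text
[[ 0.5062 -0.2634  0.01  ]
 [ 0.5206 -0.4071  0.01  ]
 [ 0.3794 -0.4226  0.01  ]
 [ 0.3619 -0.2809  0.01  ]] [ 0.442  -0.3435  0.01  ]
0.014
```

Request:
{"fn": "arm_command", "kwargs": {"squeeze": 40, "steps": [{"tx": 0, "ty": 0, "tz": 0.03, "yaw": 0, "gripper": -1}, {"tx": 0, "ty": 0, "tz": 0.04, "yaw": 0, "gripper": -1}, {"tx": 0, "ty": 0, "tz": 0.04, "yaw": 0, "gripper": -1}, {"tx": 0.013, "ty": 0.035, "tz": 0, "yaw": 0, "gripper": -1}, {"tx": 0.013, "ty": 0.035, "tz": 0, "yaw": 0, "gripper": -1}, {"tx": 0.013, "ty": 0.035, "tz": 0, "yaw": 0, "gripper": -1}, {"tx": 0.013, "ty": 0.035, "tz": 0, "yaw": 0, "gripper": -1}, {"tx": 0.013, "ty": 0.035, "tz": 0, "yaw": 0, "gripper": -1}, {"tx": 0.013, "ty": 0.035, "tz": 0, "yaw": 0, "gripper": -1}, {"tx": 0.011, "ty": 0.035, "tz": 0, "yaw": 0, "gripper": -1}, {"tx": 0, "ty": 0, "tz": 0, "yaw": 0, "gripper": -1}, {"tx": 0, "ty": 0, "tz": -0.04, "yaw": 0, "gripper": -1}, {"tx": 0, "ty": 0, "tz": -0.04, "yaw": 0, "gripper": -1}, {"tx": 0, "ty": 0, "tz": -0.015, "yaw": 0, "gripper": -1}, {"tx": 0, "ty": 0, "tz": 0, "yaw": 0, "gripper": -1}, {"tx": 0, "ty": 0, "tz": 0, "yaw": 0, "gripper": -1}]}}

```text
time: 4.0
position: [0.5266, -0.1032, 0.0773]
ee_rot: [[0.926, 0.378, 0.001], [0.378, -0.926, -0.0], [0.001, 0.0, -1.0]]
contact_force: [-0.0, -0.7, -1.8]
gripper_width: 0.383
grip_force: 40.7
```

Request:
{"fn": "arm_command", "kwargs": {"steps": [{"tx": 0, "ty": 0, "tz": -0.006, "yaw": 0, "gripper": -1}, {"tx": 0, "ty": 0, "tz": -0.004, "yaw": 0, "gripper": -1}, {"tx": 0, "ty": 0, "tz": -0.003, "yaw": 0, "gripper": -1}, {"tx": 0, "ty": 0, "tz": 0, "yaw": 0, "gripper": -1}]}}

```text
time: 4.4
position: [0.5264, -0.1024, 0.0636]
ee_rot: [[0.926, 0.378, 0.0], [0.378, -0.926, 0.0], [0.0, -0.0, -1.0]]
contact_force: [-1.5, 1.8, 2.4]
gripper_width: 0.381
grip_force: 41.3
```

Request:
{"fn": "arm_command", "kwargs": {"steps": [{"tx": 0, "ty": 0, "tz": 0, "yaw": 0, "gripper": 0.4}, {"tx": 0, "ty": 0, "tz": 0, "yaw": 0, "gripper": 0.8}, {"tx": 0, "ty": 0, "tz": 0, "yaw": 0, "gripper": 0.8}, {"tx": 0, "ty": 0, "tz": 0, "yaw": 0, "gripper": 0.8}, {"tx": 0, "ty": 0, "tz": 0.03, "yaw": 0, "gripper": 0.8}, {"tx": 0, "ty": 0, "tz": 0.04, "yaw": 0, "gripper": 0.8}, {"tx": 0, "ty": 0, "tz": 0.047, "yaw": 0, "gripper": 1}, {"tx": -0.0095, "ty": 0.043, "tz": 0, "yaw": 7.1, "gripper": 1}, {"tx": -0.0095, "ty": 0.043, "tz": 0, "yaw": 7.1, "gripper": 1}, {"tx": -0.0095, "ty": 0.043, "tz": 0, "yaw": 7.1, "gripper": 1}, {"tx": -0.0095, "ty": 0.043, "tz": 0, "yaw": 7.1, "gripper": 1}, {"tx": -0.0095, "ty": 0.043, "tz": 0, "yaw": 7.1, "gripper": 1}, {"tx": -0.0095, "ty": 0.043, "tz": 0, "yaw": 7.1, "gripper": 1}, {"tx": -0.0095, "ty": 0.043, "tz": 0, "yaw": 7.1, "gripper": 1}, {"tx": -0.0095, "ty": 0.043, "tz": 0, "yaw": 7.1, "gripper": 1}, {"tx": -0.0095, "ty": 0.043, "tz": 0, "yaw": 7.1, "gripper": 1}, {"tx": -0.0095, "ty": 0.043, "tz": 0, "yaw": 7.1, "gripper": 1}, {"tx": 0, "ty": 0, "tz": 0, "yaw": 0, "gripper": 1}, {"tx": 0, "ty": 0, "tz": 0, "yaw": 0, "gripper": 1}, {"tx": 0, "ty": 0, "tz": 0, "yaw": 0, "gripper": 1}]}}

```text
time: 6.4
position: [0.4316, 0.3261, 0.1801]
ee_rot: [[-0.054, 0.999, -0.0], [0.999, 0.054, -0.001], [-0.001, -0.0, -1.0]]
contact_force: [0.5, -0.9, 0.6]
gripper_width: 1.0
grip_force: 0.0
```

Run:
```python
from h import *
im,c,P,s=wrist(); cv2.imwrite("pics/w2.png",im); np.save("P2.npy",P); print(s["position"],s["joint_positions"].round(0))
cv2.imwrite("pics/top1.png",bot.camera("top"))
t=cv2.imread("pics/top1.png")[230:330,300:400]; cv2.imwrite("pics/both2.png",np.hstack([cv2.resize(im,(533,400)),cv2.resize(t,(260,260))[:, :] if 0 else np.vstack([cv2.resize(t,(260,260)),np.zeros((140,260,3),np.uint8)])]))
```

```text
[0.43156041 0.32610815 0.18010228] [-15.  19. -35. 111.  14.  53. -53.]
```

View pics/both2.png

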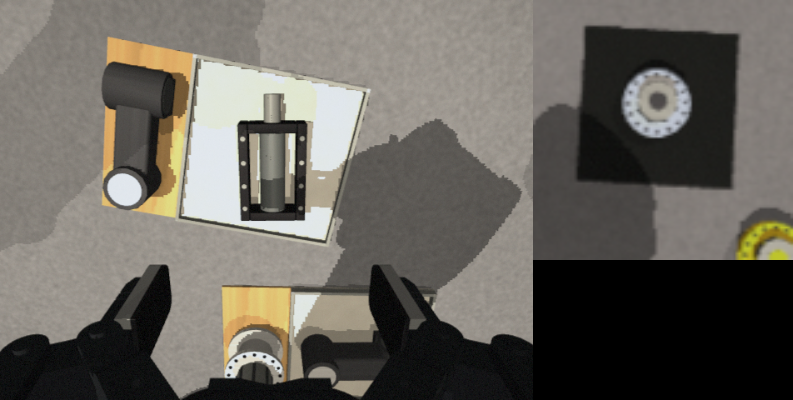

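The hub stands in the middle of the mat. In the wrist view the pedal lies at scaled (272,170), with its axle nearly parallel to the tool's x axis.

Run:
```python
from h import *
im=cv2.imread("pics/w2.png"); c=bot.get_calibration("wrist"); P=np.load("P2.npy")
m=np.zeros(im.shape[:2],np.uint8); m[135:275,275:380]=(im.max(2)<60)[135:275,275:380]
k=max(cv2.findContours(m,cv2.RETR_EXTERNAL,cv2.CHAIN_APPROX_NONE)[0],key=cv2.contourArea)
h=cv2.convexHull(k)[:,0]; a=cv2.approxPolyDP(h,6,True)
for z in(.027,):
    w=cast(c,h,z,P)[:,:2]*1000; print(cv2.minAreaRect(w.astype(np.float32)))
print(a.reshape(-1,2).tolist())
st=np.array([[329,112],[325,254]]) ; w=cast(c,st,.022,P); print("axle",w.round(4),np.degrees(np.arctan2(*(w[0]-w[1])[[1,0]])))
k=cast(c,np.array([[193,54],[371,90],[330,243],[177,217]])*1.2,.01,P); print(k.round(4),k.mean(0))
```

```text
((432.9685363769531, 334.0497741699219), (54.94291305541992, 85.79267883300781), 3.4055826663970947)
[[365, 145], [364, 263], [290, 264], [287, 147]]
axle [[0.4307 0.3971 0.022 ]
 [0.4336 0.2969 0.022 ]] 91.62025168426324
[[0.3648 0.4231 0.01  ]
 [0.51   0.4034 0.01  ]
 [0.4916 0.2635 0.01  ]
 [0.3476 0.2823 0.01  ]] [0.4284807  0.34307727 0.01      ]
```

Request:
{"fn": "arm_command", "kwargs": {"squeeze": 50, "steps": [{"tx": 0.0015, "ty": 0.009, "tz": -0.04, "yaw": 0, "gripper": 0.85}, {"tx": 0, "ty": 0, "tz": -0.05, "yaw": 0, "gripper": 0.85}, {"tx": 0, "ty": 0, "tz": -0.04, "yaw": 0, "gripper": 0.85}, {"tx": 0, "ty": 0, "tz": -0.02, "yaw": 0, "gripper": 0.85}, {"tx": 0, "ty": 0, "tz": -0.011, "yaw": 0, "gripper": 0.85}, {"tx": 0, "ty": 0, "tz": 0, "yaw": 0, "gripper": 0.85}, {"tx": 0, "ty": 0, "tz": 0, "yaw": 0, "gripper": -1}, {"tx": 0, "ty": 0, "tz": 0, "yaw": 0, "gripper": -1}, {"tx": 0, "ty": 0, "tz": 0, "yaw": 0, "gripper": -1}, {"tx": 0, "ty": 0, "tz": 0, "yaw": 0, "gripper": -1}, {"tx": 0, "ty": 0, "tz": 0, "yaw": 0, "gripper": -1}, {"tx": 0, "ty": 0, "tz": 0, "yaw": 0, "gripper": -1}]}}

```text
time: 7.7
position: [0.4335, 0.3365, 0.021]
ee_rot: [[-0.056, 0.998, 0.002], [0.998, 0.056, 0.001], [0.001, 0.002, -1.0]]
contact_force: [-1.6, -1.4, 5.2]
gripper_width: 0.644
grip_force: 52.7
```

Request:
{"fn": "arm_command", "kwargs": {"steps": [{"tx": 0, "ty": 0, "tz": 0.03, "yaw": 0, "gripper": -1}, {"tx": 0, "ty": 0, "tz": 0.05, "yaw": 0, "gripper": -1}, {"tx": 0, "ty": 0, "tz": 0.05, "yaw": 0, "gripper": -1}, {"tx": 0.004, "ty": -0.043, "tz": 0.01, "yaw": 0.2, "gripper": -1}, {"tx": 0.004, "ty": -0.043, "tz": 0, "yaw": 0.2, "gripper": -1}, {"tx": 0.004, "ty": -0.043, "tz": 0, "yaw": 0.2, "gripper": -1}, {"tx": 0.004, "ty": -0.043, "tz": 0, "yaw": 0.2, "gripper": -1}, {"tx": 0.004, "ty": -0.043, "tz": 0, "yaw": 0.2, "gripper": -1}, {"tx": 0.004, "ty": -0.043, "tz": 0, "yaw": 0.2, "gripper": -1}, {"tx": 0.004, "ty": -0.043, "tz": 0, "yaw": 0.2, "gripper": -1}, {"tx": 0.004, "ty": -0.043, "tz": 0, "yaw": 0.2, "gripper": -1}, {"tx": -0.003, "ty": -0.043, "tz": 0, "yaw": 0.2, "gripper": -1}, {"tx": -0.003, "ty": -0.043, "tz": 0, "yaw": 0.2, "gripper": -1}, {"tx": -0.003, "ty": -0.043, "tz": 0, "yaw": 0.2, "gripper": -1}, {"tx": -0.003, "ty": -0.043, "tz": 0, "yaw": 0.2, "gripper": -1}, {"tx": -0.003, "ty": -0.043, "tz": 0, "yaw": 0.2, "gripper": -1}, {"tx": -0.003, "ty": -0.043, "tz": 0, "yaw": 0.2, "gripper": -1}, {"tx": -0.003, "ty": -0.043, "tz": 0, "yaw": 0.2, "gripper": -1}, {"tx": -0.001, "ty": -0.043, "tz": 0, "yaw": 0.2, "gripper": -1}]}}

```text
time: 9.6
position: [0.4423, -0.3539, 0.1607]
ee_rot: [[-0.112, 0.994, 0.001], [0.994, 0.112, -0.001], [-0.001, 0.001, -1.0]]
contact_force: [1.6, 1.2, -1.9]
gripper_width: 0.639
grip_force: 54.9
```

Request:
{"fn": "arm_command", "kwargs": {"steps": [{"tx": 0, "ty": 0, "tz": 0, "yaw": 0, "gripper": -1}, {"tx": 0, "ty": 0, "tz": 0, "yaw": 0, "gripper": -1}]}}

```text
time: 9.8
position: [0.4424, -0.3528, 0.1601]
ee_rot: [[-0.11, 0.994, 0.001], [0.994, 0.11, -0.0], [-0.001, 0.001, -1.0]]
contact_force: [0.0, 0.5, -1.4]
gripper_width: 0.64
grip_force: 54.9
```

Run:
```python
from h import *
im,c,P,s=wrist(); cv2.imwrite("pics/w3.png",im); np.save("P3.npy",P); print(s["position"],s["ee_rot"].round(3),s["joint_positions"].round(0),s["gripper_width"])
```

```text
[ 0.44239627 -0.35281095  0.16007415] [[-0.11   0.994  0.001]
 [ 0.994  0.11  -0.   ]
 [-0.001  0.001 -1.   ]] [ 46.  21. -17. 110.   8.  50.  32.] 0.6397587127860098
```

View pics/w3.png

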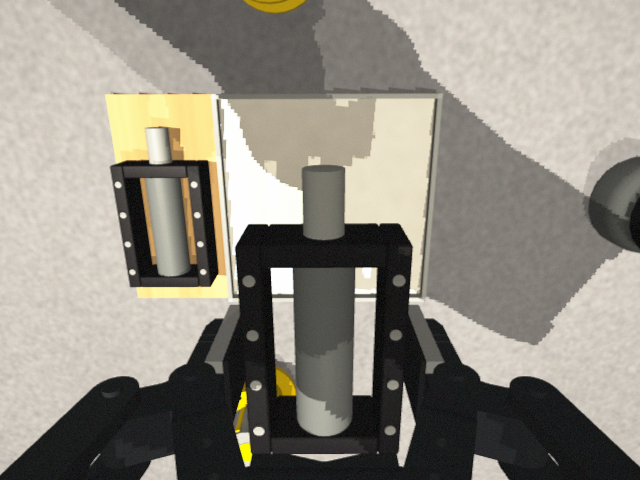

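Run:
```python
from h import *
c=bot.get_calibration("wrist"); P=np.load("P3.npy")
k=cast(c,[[217,95],[440,95],[423,300],[231,300]],.01,P); print(k.round(4),k.mean(0))
a=cast(c,[[324,168],[324,226],[322,433]],.160,P);b=cast(c,[[324,226],[324,451]],.166,P); print(a.round(4),b.round(4))
```

```text
[[ 0.3662 -0.2791  0.01  ]
 [ 0.5061 -0.2637  0.01  ]
 [ 0.5221 -0.4071  0.01  ]
 [ 0.3805 -0.4226  0.01  ]] [ 0.44374665 -0.34313996  0.01      ]
[[ 0.4356 -0.2922  0.16  ]
 [ 0.4377 -0.3108  0.16  ]
 [ 0.4461 -0.3945  0.16  ]] [[ 0.4375 -0.309   0.166 ]
 [ 0.4471 -0.3971  0.166 ]]
```

The pedal is held straight, mid about (0.441,-0.3435), against the tray centre at (0.4437,-0.343) from the lip corners (217,95), (440,95), (423,300), (231,300). Lower it.

Request:
{"fn": "arm_command", "kwargs": {"steps": [{"tx": 0.002, "ty": 0, "tz": -0.04, "yaw": 0, "gripper": -1}, {"tx": 0, "ty": 0, "tz": -0.045, "yaw": 0, "gripper": -1}, {"tx": 0, "ty": 0, "tz": -0.03, "yaw": 0, "gripper": -1}, {"tx": 0, "ty": 0, "tz": -0.015, "yaw": 0, "gripper": -1}, {"tx": 0, "ty": 0, "tz": -0.005, "yaw": 0, "gripper": -1}, {"tx": 0, "ty": 0, "tz": -0.003, "yaw": 0, "gripper": -1}, {"tx": 0, "ty": 0, "tz": 0, "yaw": 0, "gripper": -1}]}}

```text
time: 10.55
position: [0.4455, -0.3521, 0.0224]
ee_rot: [[-0.112, 0.994, 0.001], [0.994, 0.112, -0.001], [-0.001, 0.001, -1.0]]
contact_force: [-0.1, 1.1, -1.9]
gripper_width: 0.639
grip_force: 54.8
```

Request:
{"fn": "arm_command", "kwargs": {"steps": [{"tx": 0, "ty": 0, "tz": -0.002, "yaw": 0, "gripper": -1}, {"tx": 0, "ty": 0, "tz": 0, "yaw": 0, "gripper": -1}, {"tx": 0, "ty": 0, "tz": 0, "yaw": 0, "gripper": 0.5}, {"tx": 0, "ty": 0, "tz": 0, "yaw": 0, "gripper": 0.85}, {"tx": 0, "ty": 0, "tz": 0, "yaw": 0, "gripper": 0.85}, {"tx": 0, "ty": 0, "tz": 0, "yaw": 0, "gripper": 0.85}, {"tx": 0, "ty": 0, "tz": 0.03, "yaw": 0, "gripper": 0.85}, {"tx": 0, "ty": 0, "tz": 0.05, "yaw": 0, "gripper": 1}, {"tx": 0, "ty": 0, "tz": 0.05, "yaw": 0, "gripper": 1}, {"tx": 0, "ty": 0, "tz": 0.03, "yaw": 0, "gripper": 1}]}}

```text
time: 11.55
position: [0.4455, -0.3523, 0.183]
ee_rot: [[-0.112, 0.994, 0.003], [0.994, 0.112, -0.002], [-0.002, 0.002, -1.0]]
contact_force: [0.4, -0.4, -0.2]
gripper_width: 1.002
grip_force: 0.0
```

Request:
{"fn": "arm_command", "kwargs": {"steps": [{"tx": 0.007, "ty": 0.0405, "tz": 0, "yaw": 7.2, "gripper": 1}, {"tx": 0.007, "ty": 0.0405, "tz": 0, "yaw": 7.2, "gripper": 1}, {"tx": 0.007, "ty": 0.0405, "tz": 0, "yaw": 7.2, "gripper": 1}, {"tx": 0.007, "ty": 0.0405, "tz": 0, "yaw": 7.2, "gripper": 1}, {"tx": 0.007, "ty": 0.0405, "tz": 0, "yaw": 7.2, "gripper": 1}, {"tx": 0.007, "ty": 0.0405, "tz": 0, "yaw": 7.2, "gripper": 1}, {"tx": 0.007, "ty": 0.0405, "tz": 0, "yaw": 7.2, "gripper": 1}, {"tx": 0.007, "ty": 0.0405, "tz": 0, "yaw": 7.2, "gripper": 1}, {"tx": 0.007, "ty": 0.0405, "tz": 0, "yaw": 7.2, "gripper": 1}, {"tx": 0.007, "ty": 0.0405, "tz": 0, "yaw": 7.2, "gripper": 1}, {"tx": 0.007, "ty": 0.0405, "tz": 0, "yaw": 7.2, "gripper": 1}, {"tx": 0.007, "ty": 0.0405, "tz": 0, "yaw": 7.2, "gripper": 1}, {"tx": 0, "ty": 0, "tz": 0, "yaw": 0, "gripper": 1}, {"tx": 0, "ty": 0, "tz": 0, "yaw": 0, "gripper": 1}, {"tx": 0, "ty": 0, "tz": 0, "yaw": 0, "gripper": 1}]}}

```text
time: 13.05
position: [0.5286, 0.1332, 0.1791]
ee_rot: [[-0.999, -0.047, -0.0], [-0.047, 0.999, -0.001], [0.0, -0.001, -1.0]]
contact_force: [1.4, -1.2, 0.2]
gripper_width: 0.999
grip_force: 0.0
```

Run:
```python
from h import *
im,c,P,s=wrist(); cv2.imwrite("pics/w4.png",im); np.save("P4.npy",P); print(s["position"],s["ee_rot"].round(3),s["joint_positions"].round(0),s["gripper_width"])
t=bot.camera("top"); cv2.imwrite("pics/top2.png",t)
cv2.imwrite("pics/both4.png",np.hstack([cv2.resize(im,(533,400)),np.vstack([cv2.resize(t[260:380,400:500],(250,300)),np.zeros((100,250,3),np.uint8)])]))
```

```text
[0.52862636 0.13319183 0.17908577] [[-0.999 -0.047 -0.   ]
 [-0.047  0.999 -0.001]
 [ 0.    -0.001 -1.   ]] [ 16.  22. -45. 110.  19.  55.  55.] 0.9992255364466479
```

View pics/both4.png

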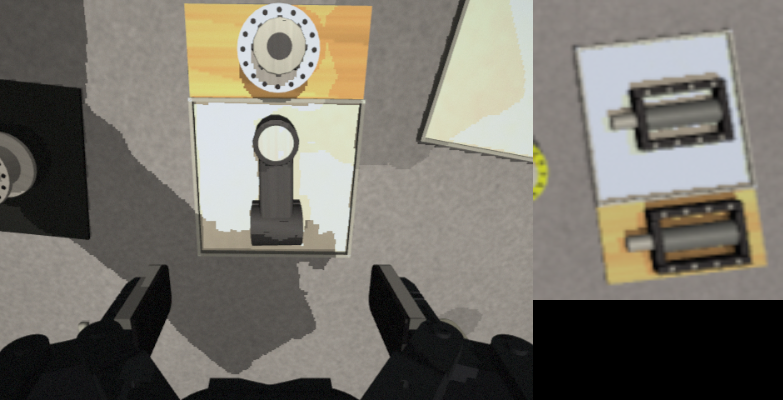

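Run:
```python
from h import *
c=bot.get_calibration("wrist"); P=np.load("P4.npy")
k=cast(c,np.array([[188,100],[364,103],[350,255],[199,252]])*1.2,.01,P); print(k.round(4),k.mean(0))
im=cv2.imread("pics/w4.png"); d=(im.max(2)<95)
for y in (205,215,225,235): 
    x=np.where(d[y,290:370])[0]+290; print(y,x.min(),x.max(),cast(c,[[x.min(),y],[x.max()+1,y]],.036,P).round(4).tolist())
for y in (265,275,285): 
    x=np.where(d[y,290:370])[0]+290; print(y,x.min(),x.max(),cast(c,[[x.min(),y],[x.max()+1,y]],.030,P).round(4).tolist())
y=np.where(d[120:300,328])[0]+120; print(y.min(),y.max())
print("ring",cast(c,np.array([[277,143]])*1.2,.043,P))
b=cast(c,[[328,y.max()]],.020,P);t=cast(c,[[328,y.min()]],.043,P);print(b,t)
```

```text
[[0.4661 0.0624 0.01  ]
 [0.4617 0.2076 0.01  ]
 [0.6022 0.2129 0.01  ]
 [0.6058 0.0689 0.01  ]] [0.53393763 0.13794435 0.01      ]
205 311 351 [[0.5167, 0.1237, 0.036], [0.5154, 0.1511, 0.036]]
215 312 351 [[0.5236, 0.1246, 0.036], [0.5223, 0.1516, 0.036]]
225 312 351 [[0.5306, 0.1249, 0.036], [0.5294, 0.1521, 0.036]]
235 311 351 [[0.5378, 0.1245, 0.036], [0.5365, 0.1525, 0.036]]
265 301 362 [[0.5629, 0.1181, 0.03], [0.5608, 0.1625, 0.03]]
275 301 362 [[0.5707, 0.1183, 0.03], [0.5686, 0.1631, 0.03]]
285 301 362 [[0.5787, 0.1185, 0.03], [0.5766, 0.1637, 0.03]]
138 294
ring [[0.49238271 0.13661014 0.043     ]]
[[0.59005245 0.13890681 0.02      ]] [[0.47166108 0.13277568 0.043     ]]
```

Request:
{"fn": "arm_command", "kwargs": {"squeeze": 50, "steps": [{"tx": 0.002, "ty": 0.005, "tz": -0.04, "yaw": 0, "gripper": 0.6}, {"tx": 0, "ty": 0, "tz": -0.05, "yaw": 0, "gripper": 0.6}, {"tx": 0, "ty": 0, "tz": -0.04, "yaw": 0, "gripper": 0.6}, {"tx": 0, "ty": 0, "tz": -0.02, "yaw": 0, "gripper": 0.6}, {"tx": 0, "ty": 0, "tz": -0.007, "yaw": 0, "gripper": 0.6}, {"tx": 0, "ty": 0, "tz": 0, "yaw": 0, "gripper": 0.6}, {"tx": 0, "ty": 0, "tz": 0, "yaw": 0, "gripper": -1}, {"tx": 0, "ty": 0, "tz": 0, "yaw": 0, "gripper": -1}, {"tx": 0, "ty": 0, "tz": 0, "yaw": 0, "gripper": -1}, {"tx": 0, "ty": 0, "tz": 0, "yaw": 0, "gripper": -1}, {"tx": 0, "ty": 0, "tz": 0, "yaw": 0, "gripper": -1}, {"tx": 0, "ty": 0, "tz": 0, "yaw": 0, "gripper": -1}, {"tx": 0, "ty": 0, "tz": 0, "yaw": 0, "gripper": -1}]}}

```text
time: 14.45
position: [0.5315, 0.1391, 0.0236]
ee_rot: [[-0.999, -0.049, 0.002], [-0.049, 0.999, -0.0], [-0.002, -0.0, -1.0]]
contact_force: [-2.6, -2.0, 13.0]
gripper_width: 0.319
grip_force: 49.4
```

Request:
{"fn": "arm_command", "kwargs": {"steps": [{"tx": 0, "ty": 0, "tz": 0.03, "yaw": 0, "gripper": -1}, {"tx": 0, "ty": 0, "tz": 0.05, "yaw": 0, "gripper": -1}, {"tx": 0, "ty": 0, "tz": 0.045, "yaw": 0, "gripper": -1}, {"tx": -0.017, "ty": 0.034, "tz": 0, "yaw": -1.7, "gripper": -1}, {"tx": -0.017, "ty": 0.034, "tz": 0, "yaw": -1.7, "gripper": -1}, {"tx": -0.017, "ty": 0.034, "tz": 0, "yaw": -1.7, "gripper": -1}, {"tx": -0.017, "ty": 0.034, "tz": 0, "yaw": -1.7, "gripper": -1}, {"tx": -0.017, "ty": 0.034, "tz": 0, "yaw": -1.7, "gripper": -1}, {"tx": -0.017, "ty": 0.034, "tz": 0, "yaw": -1.7, "gripper": -1}, {"tx": 0, "ty": 0, "tz": 0, "yaw": 0, "gripper": -1}, {"tx": 0, "ty": 0, "tz": 0, "yaw": 0, "gripper": -1}, {"tx": 0, "ty": 0, "tz": 0, "yaw": 0, "gripper": -1}]}}

```text
time: 15.65
position: [0.4292, 0.3422, 0.1474]
ee_rot: [[-0.992, 0.129, 0.0], [0.129, 0.992, -0.001], [-0.0, -0.001, -1.0]]
contact_force: [0.1, -0.2, -0.6]
gripper_width: 0.317
grip_force: 50.2
```

Run:
```python
from h import *
im,c,P,s=wrist(); cv2.imwrite("pics/w5.png",im); np.save("P5.npy",P); print(s["position"],s["ee_rot"].round(3),s["joint_positions"].round(0))
```

```text
[0.42923176 0.34221877 0.14743537] [[-0.992  0.129  0.   ]
 [ 0.129  0.992 -0.001]
 [-0.    -0.001 -1.   ]] [-10.  25. -44. 111.  22.  52.  18.]
```

View pics/w5.png

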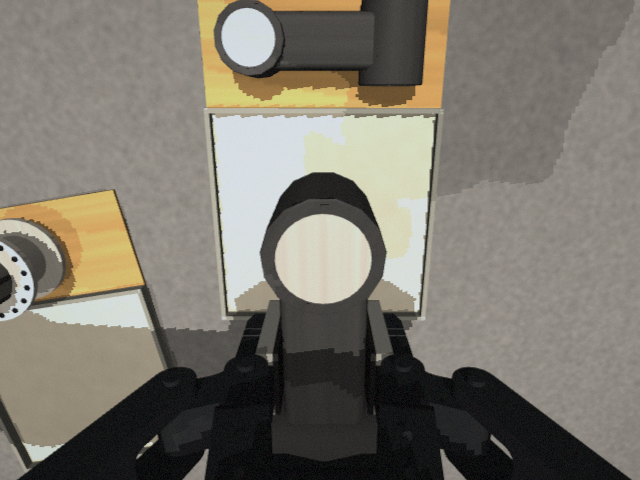

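Run:
```python
from h import *
c=bot.get_calibration("wrist"); P=np.load("P5.npy")
k=cast(c,[[205,109],[443,109],[424,319],[222,319]],.01,P); print(k.round(4),k.mean(0))
r=cast(c,[[323,258]],.1668,P)[0]; print(r, r[:2]-.038*np.array([-.992,.129]))
```

```text
[[0.3465 0.2797 0.01  ]
 [0.3653 0.4234 0.01  ]
 [0.5088 0.4041 0.01  ]
 [0.49   0.26   0.01  ]] [0.42764994 0.34180203 0.01      ]
[0.39034182 0.34681125 0.1668    ] [0.42803782 0.34190925]
```

Tray corners at (205,109), (443,109), (424,319), (222,319) and the clamp top at (323,258) give stem mid and tray centre within 1 mm of each other. Lower, release, then go back over the hub.

Request:
{"fn": "arm_command", "kwargs": {"steps": [{"tx": 0, "ty": 0, "tz": -0.04, "yaw": 0, "gripper": -1}, {"tx": 0, "ty": 0, "tz": -0.045, "yaw": 0, "gripper": -1}, {"tx": 0, "ty": 0, "tz": -0.025, "yaw": 0, "gripper": -1}, {"tx": 0, "ty": 0, "tz": -0.01, "yaw": 0, "gripper": -1}, {"tx": 0, "ty": 0, "tz": -0.003, "yaw": 0, "gripper": -1}, {"tx": 0, "ty": 0, "tz": -0.002, "yaw": 0, "gripper": -1}, {"tx": 0, "ty": 0, "tz": 0, "yaw": 0, "gripper": -1}, {"tx": 0, "ty": 0, "tz": 0, "yaw": 0, "gripper": -1}]}}

```text
time: 16.5
position: [0.4297, 0.3436, 0.0238]
ee_rot: [[-0.992, 0.129, 0.002], [0.129, 0.992, 0.001], [-0.002, 0.002, -1.0]]
contact_force: [-0.3, -0.2, -1.3]
gripper_width: 0.316
grip_force: 50.3
```

Request:
{"fn": "arm_command", "kwargs": {"steps": [{"tx": 0, "ty": -0.001, "tz": -0.001, "yaw": 0, "gripper": -1}, {"tx": 0, "ty": 0, "tz": 0, "yaw": 0, "gripper": 0}, {"tx": 0, "ty": 0, "tz": 0, "yaw": 0, "gripper": 0.5}, {"tx": 0, "ty": 0, "tz": 0, "yaw": 0, "gripper": 0.6}, {"tx": 0, "ty": 0, "tz": 0, "yaw": 0, "gripper": 0.6}, {"tx": 0, "ty": 0, "tz": 0, "yaw": 0, "gripper": 0.6}, {"tx": 0, "ty": 0, "tz": 0.03, "yaw": 0, "gripper": 0.6}, {"tx": 0, "ty": 0, "tz": 0.05, "yaw": 0, "gripper": 0.6}, {"tx": 0, "ty": 0, "tz": 0.05, "yaw": 0, "gripper": 1}, {"tx": 0, "ty": 0, "tz": 0.03, "yaw": 0, "gripper": 1}]}}

```text
time: 17.5
position: [0.429, 0.343, 0.1847]
ee_rot: [[-0.992, 0.128, 0.002], [0.128, 0.992, 0.002], [-0.002, 0.002, -1.0]]
contact_force: [0.1, -0.1, -0.2]
gripper_width: 0.995
grip_force: 0.0
```

Request:
{"fn": "arm_command", "kwargs": {"steps": [{"tx": 0.0089, "ty": -0.0404, "tz": 0, "yaw": 0, "gripper": 1}, {"tx": 0.0089, "ty": -0.0404, "tz": 0, "yaw": 0, "gripper": 1}, {"tx": 0.0089, "ty": -0.0404, "tz": 0, "yaw": 0, "gripper": 1}, {"tx": 0.0089, "ty": -0.0404, "tz": 0, "yaw": 0, "gripper": 1}, {"tx": 0.0089, "ty": -0.0404, "tz": 0, "yaw": 0, "gripper": 1}, {"tx": 0.0089, "ty": -0.0404, "tz": 0, "yaw": 0, "gripper": 1}, {"tx": 0.0089, "ty": -0.0404, "tz": 0, "yaw": 0, "gripper": 1}, {"tx": 0.0089, "ty": -0.0404, "tz": 0, "yaw": 0, "gripper": 1}, {"tx": 0.0089, "ty": -0.0404, "tz": 0, "yaw": 0, "gripper": 1}, {"tx": 0.0089, "ty": -0.0404, "tz": 0, "yaw": 0, "gripper": 1}, {"tx": 0.0085, "ty": -0.0404, "tz": 0, "yaw": 0, "gripper": 1}, {"tx": 0, "ty": 0, "tz": 0, "yaw": 0, "gripper": 1}, {"tx": 0, "ty": 0, "tz": 0, "yaw": 0, "gripper": 1}, {"tx": 0, "ty": 0, "tz": 0, "yaw": 0, "gripper": 1}]}}

```text
time: 18.9
position: [0.5261, -0.1012, 0.1813]
ee_rot: [[-0.992, 0.127, -0.0], [0.127, 0.992, 0.0], [0.0, 0.0, -1.0]]
contact_force: [-0.4, 0.8, 0.7]
gripper_width: 1.003
grip_force: 0.0
```

Run:
```python
from h import *
im,c,P,s=wrist(); cv2.imwrite("pics/w6.png",im); np.save("P6.npy",P); print(s["position"],s["ee_rot"].round(3),s["joint_positions"].round(0))
print(proj(c,[[.5264,-.1024,.070]],P)*[.8328,.8333])
t=bot.camera("top"); cv2.imwrite("pics/top3.png",t)
cv2.imwrite("pics/both6.png",np.hstack([cv2.resize(im,(533,400)),np.vstack([cv2.resize(t[270:390,110:210],(250,300)),np.zeros((100,250,3),np.uint8)])]))
```

```text
[ 0.52606297 -0.10117563  0.18129044] [[-0.992  0.127 -0.   ]
 [ 0.127  0.992  0.   ]
 [ 0.     0.    -1.   ]] [ 35.  19. -37. 112.  14.  54.  73.]
[[268.41611545 198.89256736]]
```

View pics/both6.png

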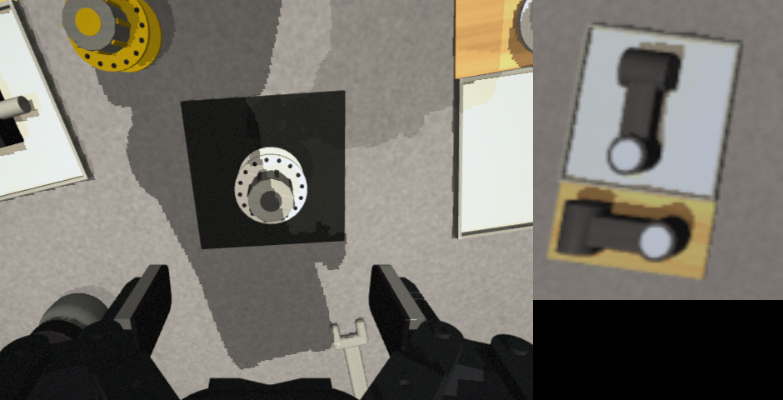

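The stem lies in its tray. The hub's top is at scaled (269,201), against a predicted (268,199). Descend and grip.

Request:
{"fn": "arm_command", "kwargs": {"squeeze": 40, "steps": [{"tx": 0.001, "ty": -0.001, "tz": -0.04, "yaw": 0, "gripper": 0.6}, {"tx": 0, "ty": 0, "tz": -0.04, "yaw": 0, "gripper": 0.6}, {"tx": 0, "ty": 0, "tz": -0.027, "yaw": 0, "gripper": 0.6}, {"tx": 0, "ty": 0, "tz": -0.01, "yaw": 0, "gripper": 0.6}, {"tx": 0, "ty": 0, "tz": 0, "yaw": 0, "gripper": 0.6}, {"tx": 0, "ty": 0, "tz": 0, "yaw": 0, "gripper": -1}, {"tx": 0, "ty": 0, "tz": 0, "yaw": 0, "gripper": -1}, {"tx": 0, "ty": 0, "tz": 0, "yaw": 0, "gripper": -1}, {"tx": 0, "ty": 0, "tz": 0, "yaw": 0, "gripper": -1}, {"tx": 0, "ty": 0, "tz": 0, "yaw": 0, "gripper": -1}, {"tx": 0, "ty": 0, "tz": 0, "yaw": 0, "gripper": -1}, {"tx": 0, "ty": 0, "tz": 0, "yaw": 0, "gripper": -1}]}}

```text
time: 20.2
position: [0.5283, -0.1032, 0.0658]
ee_rot: [[-0.992, 0.129, 0.003], [0.129, 0.992, -0.001], [-0.003, -0.0, -1.0]]
contact_force: [-0.2, 2.0, 7.6]
gripper_width: 0.386
grip_force: 38.8
```

Request:
{"fn": "arm_command", "kwargs": {"steps": [{"tx": 0, "ty": 0, "tz": 0.03, "yaw": 0, "gripper": -1}, {"tx": 0, "ty": 0, "tz": 0.04, "yaw": 0, "gripper": -1}, {"tx": 0.001, "ty": 0.04, "tz": 0, "yaw": 0, "gripper": -1}, {"tx": 0.001, "ty": 0.04, "tz": 0, "yaw": 0, "gripper": -1}, {"tx": 0.001, "ty": 0.04, "tz": 0, "yaw": 0, "gripper": -1}, {"tx": 0.001, "ty": 0.04, "tz": 0, "yaw": 0, "gripper": -1}, {"tx": 0.001, "ty": 0.04, "tz": 0, "yaw": 0, "gripper": -1}, {"tx": 0.001, "ty": 0.04, "tz": 0, "yaw": 0, "gripper": -1}, {"tx": 0, "ty": 0, "tz": 0, "yaw": 0, "gripper": -1}, {"tx": 0, "ty": 0, "tz": -0.04, "yaw": 0, "gripper": -1}, {"tx": 0, "ty": 0, "tz": -0.022, "yaw": 0, "gripper": -1}, {"tx": 0, "ty": 0, "tz": -0.006, "yaw": 0, "gripper": -1}, {"tx": 0, "ty": 0, "tz": 0, "yaw": 0, "gripper": -1}, {"tx": 0, "ty": 0, "tz": 0, "yaw": 0, "gripper": -1}]}}

```text
time: 21.6
position: [0.5339, 0.1368, 0.0675]
ee_rot: [[-0.992, 0.129, 0.001], [0.129, 0.992, 0.0], [-0.001, 0.0, -1.0]]
contact_force: [0.8, -0.4, -1.9]
gripper_width: 0.377
grip_force: 40.9
```

Request:
{"fn": "arm_command", "kwargs": {"steps": [{"tx": 0, "ty": 0, "tz": -0.002, "yaw": 0, "gripper": -1}, {"tx": 0, "ty": 0, "tz": -0.001, "yaw": 0, "gripper": -1}, {"tx": 0, "ty": 0, "tz": 0, "yaw": 0, "gripper": -1}]}}

```text
time: 21.9
position: [0.5343, 0.137, 0.0647]
ee_rot: [[-0.992, 0.129, 0.002], [0.129, 0.992, 0.0], [-0.002, 0.0, -1.0]]
contact_force: [-0.5, -0.3, 11.5]
gripper_width: 0.382
grip_force: 41.9
```

In contact. Release, lift and move clear for a check.

Request:
{"fn": "arm_command", "kwargs": {"steps": [{"tx": 0, "ty": 0, "tz": 0, "yaw": 0, "gripper": 0.3}, {"tx": 0, "ty": 0, "tz": 0, "yaw": 0, "gripper": 0.7}, {"tx": 0, "ty": 0, "tz": 0, "yaw": 0, "gripper": 0.7}, {"tx": 0, "ty": 0, "tz": 0, "yaw": 0, "gripper": 0.7}, {"tx": 0, "ty": 0, "tz": 0.03, "yaw": 0, "gripper": 0.7}, {"tx": 0, "ty": 0, "tz": 0.05, "yaw": 0, "gripper": 0.7}, {"tx": 0, "ty": 0, "tz": 0.05, "yaw": 0, "gripper": 1}, {"tx": 0, "ty": -0.05, "tz": 0.03, "yaw": 0, "gripper": 1}, {"tx": 0, "ty": -0.05, "tz": 0, "yaw": 0, "gripper": 1}, {"tx": 0, "ty": -0.05, "tz": 0, "yaw": 0, "gripper": 1}, {"tx": 0, "ty": -0.05, "tz": 0, "yaw": 0, "gripper": 1}, {"tx": 0, "ty": -0.05, "tz": 0, "yaw": 0, "gripper": 1}, {"tx": 0, "ty": 0, "tz": 0, "yaw": 0, "gripper": 1}, {"tx": 0, "ty": 0, "tz": 0, "yaw": 0, "gripper": 1}]}}

```text
time: 23.3
position: [0.533, -0.1074, 0.2189]
ee_rot: [[-0.991, 0.131, -0.0], [0.131, 0.991, 0.0], [0.0, 0.0, -1.0]]
contact_force: [-0.2, 0.8, -0.2]
gripper_width: 1.001
grip_force: 0.0
```

Run:
```python
from h import *
t=bot.camera("top"); cv2.imwrite("pics/top4.png",t); c=bot.get_calibration("top")
print("expected hub top px",proj(c,[.5337,.1375,.069])); print(bot.state()["contact_force"])
cv2.imwrite("pics/topc.png",cv2.resize(t[120:395,100:520],(800,524)))
```

```text
expected hub top px [[239.95553889 266.04073006]]
[0.66579026 0.1585472  0.83933174]
```

View pics/topc.png

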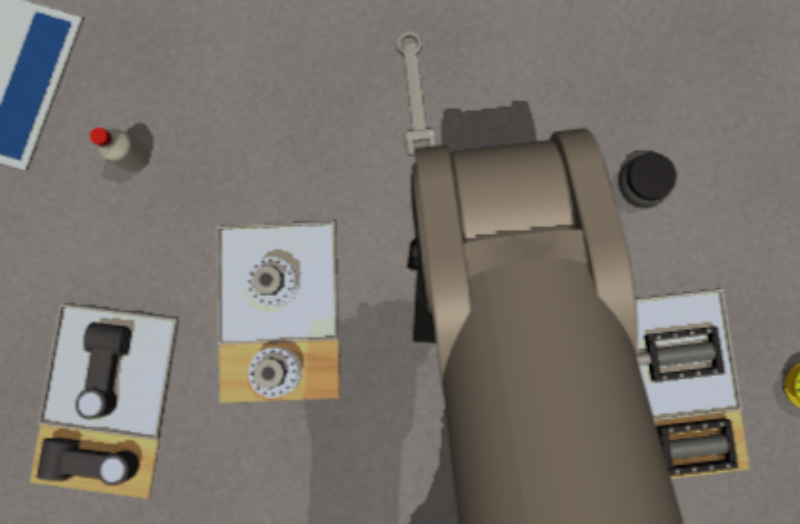

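All three parts sit centred in their own trays. The hub top is at (239.6,266.4), against an expected (240,266). The oil bottle, wrench and jar are undisturbed, so I'm handing in.

```bash
python3 -c "
from workcell import bot
print(bot.close_job())"
```

```text
the job is handed in; nothing more can be done
None
```

The job is handed in at about 23 s of the 128 s allowed: the hub stood released on the mat on the way, hub, pedal and stem now lie centred in their own trays, and the oil bottle, wrench and grease jar look undisturbed in the last top view (no verdict came back).

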